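Pin the hinge of a tube clamp

TASK

Bring the loose half of the tube clamp up to the bolted half, jaw face to jaw face, its knuckle over the bolted knuckle with the bores in line. Then take the pin with the round ribbed head from the rack and push it down through both knuckles until its head is fully home (the lower one grips it tightly). Work gently by feel, ramming nothing (under 35 N), leave the other things alone, and leave the clamp closed.

Things in the scene. Friction and masses are not known exactly. Their poses are not given: they have to be found in the camera images.
- base_half: Aluminium clamp half bolted to the bench. Origin: on the hinge axis at bench level; z up, x from the hinge along the jaw. Jaw block 46 mm tall, x 15 to 110, y -34 to 0 mm (mating face y = 0, 32 mm wide upright slot at x = 60); low foot (11 mm) out to y = -62. Above its lower knuckle (z over 25, x under 15) is open space for the loose half's knuckle; the jaw's end face x = 15 is the stop.
- lower_bore (a point): Centre of the upper mouth of the lower, bolted knuckle's bore, 25 mm above the bench, on base_half's axis. Knuckle: square lug 30 x 30 mm, z 4 to 25 mm; upright through bore 12.5 mm, chamfered 2 mm on top. Inside, 14 mm above the bench, two hidden sprung cheeks leave only 8.4 mm: they grip the pin, and driving it past them takes roughly 8 to 15 N.
- loose_half: Aluminium clamp half loose on the bench, about 0.42 kg, slides with a few newtons. Origin: on its bore axis at its underside; z up, x from the bore along the jaw. Jaw block 46 mm tall, x 27 to 110, y 0 to 34 mm (mating face y = 0). Its knuckle (z 26 to 46) joins the jaw by a bridge x 15 to 27, z 26 to 46; 1 mm clear of the lower knuckle. In place, its frame coincides with base_half's.
- upper_bore (a point): Centre of the upper mouth of the loose half's bore, 46 mm above its underside; the pin's head lands there. Knuckle: square lug 30 x 30 x 20 mm, through bore 11.5 mm, chamfered 2 mm on top. Bores are in line once the mating faces touch and this lug, slid along +x, stops on base_half's end face x = 15. Up to 12 mm short of that (-x) nothing is in the way; it may be lowered in from above.
- half_grip (a point): Centre of the loose half's black upright grip, which stands on the jaw at x = 60, y = 22 mm of loose_half, z 46 to 80 mm; 18 mm along x, 24 mm along y. This point is 68 mm above the underside.
- hinge_pin: Steel hinge pin, 0.06 kg, upright in one of the rack's three holes. Origin: end of its tip; z up. Shank 10 mm diameter, 44 mm long, its last 5 mm rounded as a half ball; round ribbed head 18 mm diameter, 26 mm tall (z 44 to 70). In the rack its tip is 15 mm above the bench and 12 mm of shank show. Fully home, head on the upper knuckle, its tip is 2 mm above the bench.
- pin_tip (a point): Centre of the pin's tip (the same point as hinge_pin's origin).
- pin_head (a point): Centre of the top of the pin's head, 70 mm above the tip.
- rack: Fixed wooden block 160 x 50 x 45 mm, origin at the centre of its underside, x along its length; three holes 50 mm apart on its centre line, square, 11.5 mm wide, 30 mm deep. It holds hinge_pin, stud and punch in any order.
- stud: Not needed: pin with a wide flat head (32 mm diameter, 10 mm tall), in the rack; origin at its tip. Leave alone.
- punch: Not needed: pin with a slim tall head (12 mm diameter, 36 mm tall), in the rack; origin at its tip. Leave alone.
- offcut: Bystander: plywood offcut 50 x 110 x 20 mm. Origin at the centre of its underside.
Things that resemble listed ones, but are neither listed nor needed, are in the scene too. Leave any brown or pink look-alike of the hinge_pin alone.

How it is judged:
On the way, in this order (a step that is already met when the one before it is completed fails the run):
1. the loose half stands closed against the bolted one with its bore in line over the lower bore, before the pin goes in (horizontal distance between upper_bore and lower_bore below 0.0015 m and angle between the x axis of loose_half and the x axis of base_half, either way round below 0.05 rad and height (world z) of loose_half below 0.003 m and angle between loose_half's own z axis and vertical below 0.06 rad), for 0.2 s.
2. the pin has gone down through the upper knuckle into the lower one (horizontal distance between each of upper_bore, pin_tip and lower_bore below 0.003 m and angle between the x axis of loose_half and the x axis of base_half, either way round below 0.05 rad and height (world z) of loose_half below 0.003 m and angle between loose_half's own z axis and vertical below 0.06 rad and angle between hinge_pin's own z axis and vertical below 0.08 rad and z of pin_tip in the frame of lower_bore below -0.003 m), for 0.05 s.
At the end, for the whole second after the job is handed in: Bores in line within 3 mm; loose half flat on the bench (0.06 rad, 3 mm) and closed on the bolted half within 0.05 rad; pin upright (0.08 rad) in both bores, within 3 mm of the axis, its head within 1.5 mm of the upper knuckle's top; all released and at rest (horizontal distance between each of upper_bore, pin_tip and lower_bore below 0.003 m and angle between the x axis of loose_half and the x axis of base_half, either way round below 0.05 rad and height (world z) of loose_half below 0.003 m and angle between loose_half's own z axis and vertical below 0.06 rad and angle between hinge_pin's own z axis and vertical below 0.08 rad and z of pin_tip in the frame of upper_bore below -0.0425 m and linear speed of each of hinge_pin, loose_half below 0.01 m/s and contact force between the fingers and anything else below 0.3 N); the robot touches nothing.
It fails at once if the clamp halves are rammed together (over 35 N) (contact force between loose_half and base_half above 35 N).
It fails at once if the pin is rammed against the loose half's knuckle (over 35 N) (contact force between hinge_pin and loose_half above 35 N).
It fails at once if the pin is rammed against the bolted half (over 35 N) (contact force between hinge_pin and base_half above 35 N).
It fails at once if another thing on the bench is disturbed (moved over 30 mm) (distance of any of stud, punch, offcut from where it was at the start of the episode above 0.03 m).
It also fails if it takes over 58 s, if anything falls off the work surface, if the arm or the gripper's body presses on something with over 40 N, if the wrist force passes 120 N, or if a joint passes its speed limit or range.

ROBOT

A 6-joint arm with a two-finger parallel gripper is mounted at the origin on the work surface. World frame = base frame: x ahead of the robot, y to its left, z up, the work surface at z = 0. Lengths are in m, angles in rad, forces in N, time in s.
With the tool pointing down it reaches from about 0.3 to 0.85 m from the base axis. Payload 4.2 kg.
Tool frame: the origin (TCP) lies between the finger pads; the fingertips stand r.finger_overhang ahead of it and the grasp point (between the pads) lies 2 mm behind it (r.finger_overhang is the distance from the TCP to the fingertips, in m); z points along the fingers, y is the line along which they close (so a half turn about z gives the same grasp; the last joint's range is limited). The gripper opens to 91 mm and grips with 3 to 60 N. Pads are 32 mm wide; open, the fingers measure 118 mm over their backs; the gripper's body (76 mm by 178 mm) begins 60 mm behind the grasp point.
Start: joints at [-1.322, 0.32, 1.565, -0, 1.257, -0.02], TCP at [0.153, -0.554, 0.231] pointing down, gripper open.
Joint ranges: [-3.11, 3.11], [-0.84, 2.01], [0.21, 2.61], [-1.34, 4.49], [0.05, 2.63], [-2.56, 2.56]. Speed limits (rad/s): [2.57, 2.57, 3.14, 3.14, 3.14, 3.14].

INTERFACE

Orientations are given as [roll, pitch, yaw] about the fixed x, y, z axes, in that order (R = Rz(yaw) Ry(pitch) Rx(roll)).
In Python, from workcell import r, cams, workorder gives the robot as it stands. The module is installed in compiled form; this text tells all that it offers.
- The arm moves only by the tool drive_tool, never from a script. Its argument "plan" is one flat list of numbers, 7 for each row, row after row: the turn, a rotation vector about the tool's x, y, z in degrees, then the shift along the tool's x, y, z in mm, then the closure, from 0 (fully open) to 1 (shut). In form: [wx, wy, wz, dx, dy, dz, claw, wx, wy, wz, dx, dy, dz, claw, ...]. A call has 1 to 10 rows; each row is the pose to reach, as a shift and turn from the pose commanded when the call began, along the tool's axes at that moment; what a row does not reach only later rows make up. A row lasts 1/8 s, in which the tool goes at most 62.5 mm and 10.7 degrees, less where a joint would pass 70% of its speed; a pose out of reach is approached as far as the arm can. A call with a gripper value outside its range is refused whole. The fingers move at their own pace and stop on an object; "force" is the grip in N (left out, the last holds). Time passes only in rows, so rows that repeat a pose let the fingers close. It gives the time, the measured TCP pose, the force, the opening and the grip force at its end, in the units of the state.
- r.get_obs(): the state, without advancing time (a new reading comes with each control period).
- cams.grab_frame(name): name is "scene" or "top"; returns a dict with "frame" (384x512x3 uint8, blue, green, red), "intrinsics" (3x3 intrinsics, pixels), "R" (3x3) and "t" (3): a world point X has camera coordinates R X + t. Camera axes: x right, y down, z forward; pixel columns grow to the right and rows downward; lengths in m; the calibration is good to about 2 mm. A picture is of the moment at which its call begins. There is no depth.
- workorder.sign_off(): hands the job in; it is judged then, once.
Trained networks look in a picture, given as the dict that the camera call returned (one of the last four; its "shot" number tells which), for a name from the list of things; names that differ only in an ending like _2 or _b are one class to them, and where a whole thing is asked for, a point or a joint stands for the part that bears it (a point fixed in the world has none). Each returns a list of dicts, best first, with "confidence" (0 to 1); they miss things now and then, are a little off and sometimes report something else, mostly with a low value. They report only what shows in the picture. A call takes as long as a camera call. They do not tell look-alikes from the thing itself.
- cams.silhouettes(query, picture): "region" (384x512 bool, what is visible of it) and "uv" ([column, row] in pixels, amid what is visible of it).
- cams.pinpoint(query, picture): "uv" ([column, row] in pixels: a listed point, or the origin of a listed thing).
The state is a dict: "time": time; "joint_pos": joint angles; "qvel": joint speeds; "effort": joint torques, N m; "tcp_pos": TCP position; "tool_rot": TCP orientation; "contact_force": force on the tool from outside, world axes, zero at the start; "wrist_torque": the same for the moment, N m; "gripper_width": opening from 0.0 (shut) to 1.0 (fully open); "grasp_force": force on a finger pad.
Only numpy, scipy, OpenCV 4.12 (cv2) and the standard library are available. Lean on these libraries where they do the work, as an engineer would, in place of code of your own. Each camera call takes 0.05 s, during which the arm holds its last target. There are 200 camera calls.

## Working session

There is one attempt and no reset: what is moved stays moved. The work goes in short steps, Python scripts to look and compute and a tool call to move; the robot and the scene stay as the last step left them, time stands still between calls to the robot, and variables do not carry over. Pictures are saved under pics/ and viewed, at most 13 in all, crops included, and the job is handed in when it is done.

Besides the shell and the picture viewer there is one more tool, called after "Call:" by a JSON object that holds its "fn" and its "kwargs", one argument or row to a line. drive_tool: Moves the arm, as the interface text tells. Its arguments: {"type":"object","properties":{"plan":{"type":"array","items":{"type":"number"}},"force":{"type":"number"}},"required":["plan"]}

```bash
mkdir -p pics
cat > h.py <<'E'
import numpy as np, cv2
from workcell import r, cams, workorder
def tri(obs):
    A=[];b=[]
    for p,uv in obs:
        P=p["intrinsics"]@np.c_[p["R"],p["t"]]
        for k in (0,1):
            A.append(P[k]-uv[k]*P[2])
    A=np.array(A); A/=np.linalg.norm(A[:,:3],axis=1)[:,None]
    x=np.linalg.lstsq(A[:,:3],-A[:,3],rcond=None)[0]
    return x, np.abs(A[:,:3]@x+A[:,3]).max()
def atz(p,uv,z):
    d=p["R"].T@np.linalg.inv(p["intrinsics"])@np.r_[uv,1]; c=-p["R"].T@p["t"]
    return c+d*(z-c[2])/d[2]
def proj(p,X):
    q=p["intrinsics"]@(p["R"]@np.array(X)+p["t"]); return q[:2]/q[2]
E
python3 - <<'E'
from h import *
s=cams.grab_frame("scene"); t=cams.grab_frame("top")
cv2.imwrite("pics/a.png",np.vstack([s["frame"],t["frame"]])[:, :]) 
im=np.hstack([s["frame"],t["frame"]]); cv2.imwrite("pics/a.png",cv2.resize(im,(800,300)))
cv2.imwrite("pics/s.png",cv2.resize(s["frame"],(800,600))); cv2.imwrite("pics/t.png",cv2.resize(t["frame"],(800,600)))
for p,n in((s,"scene"),(t,"top")): print(n,"cam at",np.round(-p["R"].T@p["t"],3))
for q in ["base_half","lower_bore","loose_half","upper_bore","half_grip","hinge_pin","pin_tip","pin_head","rack","stud","punch","offcut"]:
    for p,n in((s,"s"),(t,"t")):
        print(q,n,[(np.round(d["uv"],1).tolist(),round(d["confidence"],2)) for d in cams.pinpoint(q,p)[:4]])
print(r.get_obs(), r.finger_overhang)
E
```

```text
scene cam at [ 0.769 -0.367  0.745]
top cam at [ 0.321 -0.015  1.135]
base_half s [([249.8, 223.0], 0.97)]
base_half t [([271.3, 181.1], 0.74)]
lower_bore s [([248.7, 218.0], 0.63), ([252.2, 219.9], 0.48)]
lower_bore t [([269.9, 181.7], 0.96)]
loose_half s [([316.8, 158.0], 0.9), ([249.8, 221.0], 0.22)]
loose_half t [([168.7, 173.9], 0.75)]
upper_bore s [([315.8, 146.4], 0.68)]
upper_bore t [([166.1, 172.0], 0.98), ([155.1, 146.7], 0.36), ([168.1, 174.9], 0.24)]
half_grip s [([343.0, 145.2], 0.75), ([206.0, 303.5], 0.71)]
half_grip t [([157.2, 146.3], 0.92)]
hinge_pin s [([206.9, 301.8], 0.68), ([162.5, 328.9], 0.66), ([204.0, 307.4], 0.54), ([190.0, 348.3], 0.5)]
hinge_pin t [([272.6, 182.1], 0.51), ([379.1, 154.4], 0.46), ([349.6, 169.6], 0.45), ([383.0, 183.1], 0.44)]
pin_tip s [([162.0, 325.2], 0.67), ([244.6, 282.6], 0.6), ([202.3, 300.8], 0.56), ([190.8, 345.9], 0.54)]
pin_tip t [([353.3, 166.9], 0.63), ([380.6, 182.8], 0.52), ([379.3, 150.1], 0.38), ([312.7, 155.9], 0.38)]
pin_head s [([156.9, 321.5], 0.64), ([243.2, 267.1], 0.53), ([198.7, 289.1], 0.51), ([186.5, 339.0], 0.45
[... 453 characters left out ...]
149.0], 0.64)]
{'time': 1.3, 'joint_pos': array([-1.32201654e+00,  3.19579832e-01,  1.56450109e+00, -2.16893371e-05,
        1.25743466e+00, -1.99916616e-02]), 'qvel': array([0.00037062, 0.00103473, 0.00052062, 0.0011454 , 0.00195004,
       0.00013404]), 'effort': array([ 2.23393086e-03, -4.12351370e+01, -2.32225692e+01,  7.29079801e-02,
        3.77825426e-02, -6.76440152e-06]), 'tcp_pos': array([ 0.15268884, -0.55435726,  0.23098711]), 'tool_rot': array([3.14151601e+00, 2.21702847e-05, 2.68778130e-01]), 'contact_force': array([-0.16984377,  0.21642458, -0.13331396]), 'wrist_torque': array([0.02316724, 0.000678  , 0.01520784]), 'grasp_force': 0.0, 'gripper_width': 0.9993411276649589} 0.017
```

View pics/s.png

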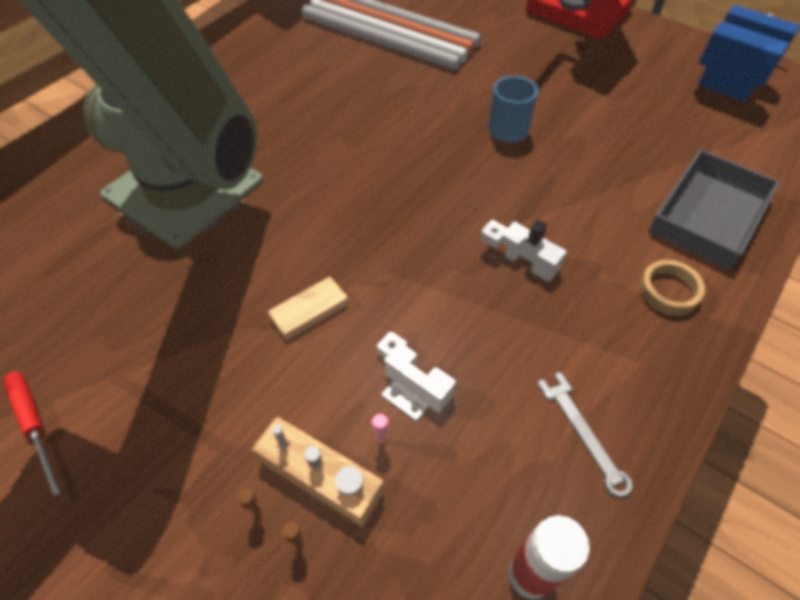

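View pics/t.png

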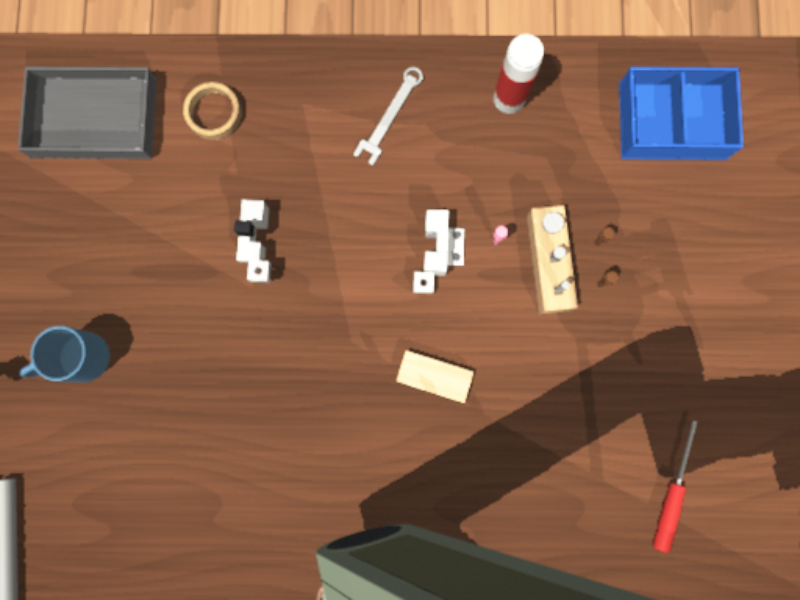

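The candidates for hinge_pin, in the 800x600 scene view:
- Rack, slim tall head at (280,432): the punch.
- Rack, medium round head at (313,455), top view (559,254): this fits hinge_pin.
- Rack, wide flat head at (348,480): the stud.
- Pink look-alike at (380,425), and brown look-alikes at (247,497) and (291,530): leave alone.

The loose half has its bore at (493,231) and its black grip at (538,232). The bolted half has its bore at (391,345). Next I'll confirm the pin in a crop and fit poses.

```bash
cat > fit.py <<'E'
from h import *
from scipy.optimize import minimize
def box(x0,x1,y0,y1,z0,z1): return np.array([[x,y,z] for x in(x0,x1) for y in(y0,y1) for z in(z0,z1)])/1000.
D=14
BASE=[box(15,44,-34,0,0,46),box(76,110,-34,0,0,46),box(44,76,-34,-D,0,46),box(15,110,-62,-34,0,11),box(-15,15,-15,15,4,25)]
LOOSE=[box(27,44,0,34,0,46),box(76,110,0,34,0,46),box(44,76,D,34,0,46),box(-15,15,-15,15,26,46),box(15,27,-15,15,26,46),box(51,69,10,34,46,80)]
def render(p,boxes,x,y,th,S=4,z=0):
    c,s=np.cos(th),np.sin(th); R=np.array([[c,-s,0],[s,c,0],[0,0,1]])
    m=np.zeros((384*S,512*S),np.uint8)
    for b in boxes:
        X=b@R.T+[x,y,z]; q=(p["R"]@X.T+p["t"][:,None]); q=p["intrinsics"]@q; uv=(q[:2]/q[2]).T
        h=cv2.convexHull((((uv+.5)*S-.5)*16).round().astype(np.int32))
        cv2.fillConvexPoly(m,h,1,shift=4)
    return cv2.resize(m.astype(np.float32),(512,384),interpolation=cv2.INTER_AREA)
def fit(views,boxes,x0,z=0):
    def f(v): return sum(np.abs(render(p,boxes,v[0]/1e3,v[1]/1e3,v[2]/1e2,z=z)-reg).sum() for p,reg in views)
    o=minimize(f,[x0[0]*1e3,x0[1]*1e3,x0[2]*1e2],method="Nelder-Mead",options=dict(initial_simplex=np.array([x0[0]*1e3,x0[1]*1e3,x0[2]*1e2])+np.array([[0,0,0],[8,0,0],[0,8,0],[0,0,10]]),maxiter=120,xatol=.05,fatol=.1))
    return o.x/[1e3,1e3,1e2],o.fun,sum(reg.sum() for _,reg in views)
E
python3 - <<'E'
from fit import *
s=cams.grab_frame("scene"); t=cams.grab_frame("top")
def best(q,p): 
    l=cams.silhouettes(q,p); print(q,[(np.round(d["uv"]).tolist(),round(d["confidence"],2),int(d["region"].sum())) for d in l[:4]]); return l[0]["region"].astype(float)
print("lb",tri([(s,[250,219]),(t,[269.9,181.7])]), atz(t,[269.9,181.7],.025), atz(s,[248.7,218],.025))
print("ub",tri([(s,[315.8,146.4]),(t,[166.1,172])]), atz(t,[166.1,172],.046))
print("grip",tri([(s,[343,145.2]),(t,[157.2,146.3])]))
print("head",tri([(s,[199,289.1]),(t,[360,160.1])]),atz(t,[360,160.1],.085),atz(s,[199,289.1],.085))
lb=atz(t,[269.9,181.7],.025); ub=atz(t,[166.1,172],.046)
for q,B,x0 in(("base_half",BASE,lb),("loose_half",LOOSE,ub)):
    rs=best(q,s); rt=best(q,t)
    for v in ([(s,rs),(t,rt)],[(s,rs)],[(t,rt)]): print(q,fit(v,B,[x0[0],x0[1],0.0 if q[0]=="b" else .1]))
for p in(s,t): print("rack",[(np.round(d["uv"],1).tolist(),round(d["confidence"],2),int(d["region"].sum())) for d in cams.silhouettes("rack",p)])
print("pins",*[[(np.round(d["uv"],1).tolist(),round(d["confidence"],2),int(d["region"].sum())) for d in cams.silhouettes("hinge_pin",p)] for p in (s,t)])
a=cv2.resize(s["frame"][250:350,140:260],None,fx=4,fy=4,interpolation=cv2.INTER_CUBIC); b=cv2.resize(t["frame"][125:205,310:410],None,fx=4,fy=5,interpolation=cv2.INTER_CUBIC)
a=a[:400,:400]
cv2.imwrite("pics/c.png",np.hstack([a,b]))
E
```

```text
lb (array([ 0.50233858, -0.04132869,  0.02079856]), np.float64(0.0006063778492450544)) [ 0.50123566 -0.04168614  0.025     ] [ 0.50036416 -0.04242256  0.025     ]
ub (array([0.51876523, 0.20663974, 0.05170516]), np.float64(0.0003355701593613647)) [0.51953754 0.20756947 0.046     ]
grip (array([0.57677048, 0.22572483, 0.07729042]), np.float64(0.0022219156906901905))
head (array([ 0.5428335 , -0.24522656,  0.09205839]), np.float64(0.001283411372817539)) [ 0.54353861 -0.24788771  0.085     ] [ 0.54123429 -0.24289226  0.085     ]
base_half [([262.0, 244.0], 0.59, 1435), ([180.0, 280.0], 0.55, 107)]
base_half [([284.0, 161.0], 0.96, 907), ([159.0, 150.0], 0.74, 852)]
base_half (array([ 0.50628195, -0.04390062, -0.02493954]), np.float64(564.25), np.float64(2342.0))
base_half (array([ 0.50726452, -0.04387272, -0.02069852]), np.float64(276.0), np.float64(1435.0))
base_half (array([ 0.50470067, -0.04462408, -0.04063758]), np.float64(244.5), np.float64(907.0))
loose_half [([343.0, 157.0], 0.85, 1070)]
loose_half [([161.0, 151.0], 0.62, 864), ([352.0, 168.0], 0.16, 1392)]
loose_half (array([ 0.51822741,  0.21209132, -0.04612354]), np.float64(246.4375), np.float64(1934.0))
loose_half (array([ 0.5184648 ,  0.21309344, -0.05592156]), np.float64(126.0), np.float64(1070.0))
loose_half (array([ 0.51739383,  0.2110645 , -0.04868852]), np.float64(105.0625), np.float64(864.0))
rack [([205.1, 301.2], 0.78, 2175)]
rack [([349.4, 169.9], 0.69, 1430)]
pins [([158.1, 322.1], 0.74, 161), ([220.5, 307.5], 0.66, 272), ([187.1, 343.2], 0.65, 176), ([241.8, 270.2], 0.43, 135)] [([321.8, 149.8], 0.54, 59), ([356.1, 164.7], 0.53, 59), ([389.3, 179.1], 0.47, 89), ([386.2, 150.8], 0.42, 69)]
```

View pics/c.png

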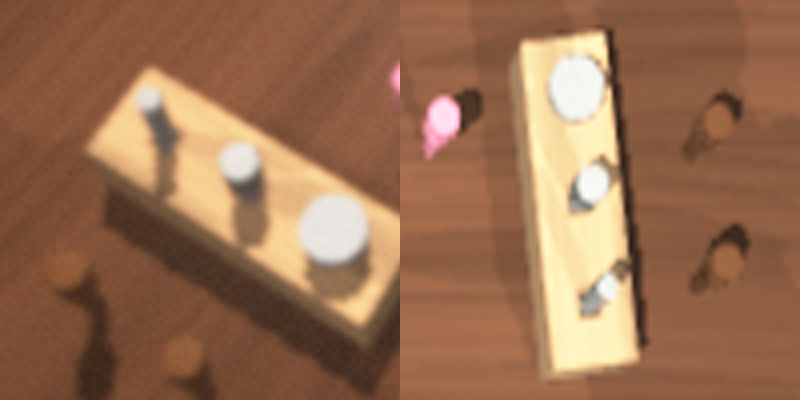

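The crop confirms it: the middle rack pin (crop (240,160) left and (592,184) right) has the medium round head. The stud is wide and the punch slim, so hinge_pin is the middle one. I'll refine the halves' yaw with a fuller model.

```bash
cat > fit2.py <<'E'
from fit import *
def base(D,f0,f1): return [box(15,44,-34,0,0,46),box(76,110,-34,0,0,46),box(44,76,-34,-D,0,46),box(f0,f1,-62,-34,0,11),box(-15,15,-15,15,4,25)]
def loose(D): return [box(27,44,0,34,0,46),box(76,110,0,34,0,46),box(44,76,D,34,0,46),box(-15,15,-15,15,26,46),box(15,27,-15,15,26,46),box(51,69,10,34,46,80)]
def near(q,p,uv):
    l=[d for d in cams.silhouettes(q,p) if np.hypot(*(np.array(d["uv"])-uv))<30]
    return sum(d["confidence"]*d["region"] for d in l)/sum(d["confidence"] for d in l)
def fitp(views,mk,x0,ex,bias=True):
    sc=np.array([1e-3,1e-3,1e-2]+[1.]*len(ex)); v0=np.r_[x0,ex]/sc
    def f(v):
        w=v*sc; return sum(np.abs(render(p,mk(*w[3:]),*w[:3])-g).sum() for p,g in views)
    n=len(v0); st=np.r_[5,5,6,[5]*len(ex)]
    o=minimize(f,v0,method="Nelder-Mead",options=dict(initial_simplex=np.vstack([v0,v0+np.diag(st)]),maxiter=350,xatol=.03,fatol=.05))
    return o.x*sc,o.fun
E
python3 - <<'E'
from fit2 import *
s=cams.grab_frame("scene"); t=cams.grab_frame("top")
bs,bt=near("base_half",s,[262,244]),near("base_half",t,[284,161])
ls,lt=near("loose_half",s,[343,157]),near("loose_half",t,[161,151])
out=[]
for n,v,mk,x0,ex in(("b both",[(s,bs),(t,bt)],base,[.502,-.042,-.02],[14,30,90]),("b s",[(s,bs)],base,[.502,-.042,-.02],[14,30,90]),("b t",[(t,bt)],base,[.502,-.042,-.02],[14,30,90]),
  ("l both",[(s,ls),(t,lt)],loose,[.519,.21,-.05],[14]),("l s",[(s,ls)],loose,[.519,.21,-.05],[14]),("l t",[(t,lt)],loose,[.519,.21,-.05],[14])):
    w,c=fitp(v,mk,x0,ex); print(n,np.round(w,4),round(c,1))
    if "both" in n: out.append((mk(*w[3:]),w))
crops=[]
for p,cs in((s,[(300,120),(225,200)]),(t,[(140,120),(250,125)])):
    im=cv2.resize(p["frame"],None,fx=4,fy=4,interpolation=cv2.INTER_CUBIC)
    for B,w in out:
        m=cv2.resize(render(p,B,*w[:3]),None,fx=4,fy=4)>.5
        c,_=cv2.findContours(m.astype(np.uint8),0,2); cv2.drawContours(im,c,-1,(0,0,255),1)
    for x,y in cs: crops.append(im[y*4:y*4+300,x*4:x*4+400])
cv2.imwrite("pics/d.png",np.vstack([np.hstack(crops[:2]),np.hstack(crops[2:])]))
E
```

```text
b both [ 5.06500e-01 -4.38000e-02 -3.58000e-02  1.75969e+01  3.27053e+01
  9.14870e+01] 171.6
b s [ 5.07300e-01 -4.35000e-02 -3.71000e-02  1.72704e+01  3.20925e+01
  9.09680e+01] 59.7
b t [ 5.05500e-01 -4.44000e-02 -4.24000e-02  1.72699e+01  3.12247e+01
  9.12587e+01] 67.5
l both [ 0.5175  0.2119 -0.0542 18.1879] 254.7
l s [ 0.5184  0.2128 -0.0572 17.8199] 122.4
l t [ 0.5169  0.2106 -0.0489 18.8255] 108.4
```

View pics/d.png

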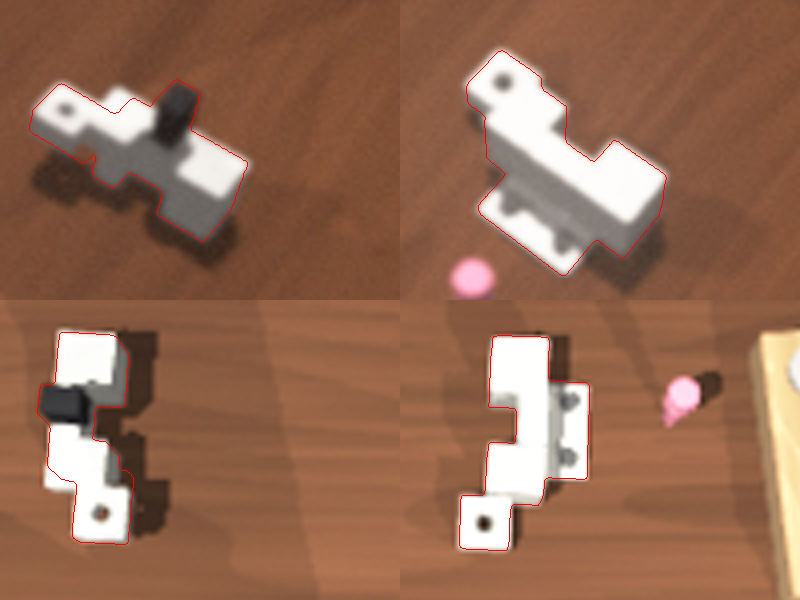

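The base contour fits the image tightly. For the loose half, the picture shows the bridge spanning the jaw's side (y 0..34), so I'll refit it with that. I'll also measure the pin.

```bash
sed -i 's/box(15,27,-15,15,26,46),box(51/box(15,27,0,34,26,46),box(51/' fit2.py
cat >> fit2.py <<'E'
def pin(): 
    a=np.linspace(0,2*np.pi,24); c=lambda R,z:np.c_[R*np.cos(a),R*np.sin(a),0*a+z]/1000.
    return [np.vstack([c(9,59),c(9,85)]),np.vstack([c(5,45),c(5,59)])]
E
python3 - <<'E'
from fit2 import *
s=cams.grab_frame("scene"); t=cams.grab_frame("top")
ls,lt=near("loose_half",s,[343,157]),near("loose_half",t,[161,151])
for n,v in (("both",[(s,ls),(t,lt)]),("s",[(s,ls)]),("t",[(t,lt)])):
    w,c=fitp(v,loose,[.519,.21,-.05],[17]); print(n,np.round(w,4),round(c,1))
# pin head blob by brightness
for p,uv in((s,[200,290]),(t,[358,162])):
    g=cv2.cvtColor(p["frame"],cv2.COLOR_BGR2HSV); x,y=uv
    sat=g[y-12:y+13,x-12:x+13,1].astype(int)
    m=(sat<50).astype(np.uint8); n,lab,st,ce=cv2.connectedComponentsWithStats(m)
    k=lab[12,12]; print(uv,"blob",ce[k]+[x-12,y-12],st[k])
ps=[d for d in cams.silhouettes("hinge_pin",s)]; pt=cams.silhouettes("hinge_pin",t)
for l,uv,p in((ps,[203,295],s),(pt,[357,163],t)):
    print([(np.round(d["uv"],1).tolist(),round(d["confidence"],2),int(d["region"].sum())) for d in l if np.hypot(*(np.array(d["uv"])-uv))<12])
ms,mt=[next((d["region"].astype(float) for d in l if np.hypot(*(np.array(d["uv"])-uv))<12),None) for l,uv in((ps,[203,295]),(pt,[357,163]))]
v=[(p,m) for p,m in((s,ms),(t,mt)) if m is not None]
print("pin",fitp(v,pin,[.543,-.246,0],[])); 
for q in v: print(fitp([q],pin,[.543,-.246,0],[]))
E
```

```text
both [ 0.5176  0.2112 -0.0624 18.4281] 175.8
s [ 0.5188  0.2118 -0.058  17.9896] 95.4
t [ 0.5166  0.2109 -0.0661 17.1988] 60.6
[200, 290] blob [199.6746988  290.63855422] [ 7  8 10 11 83]
[358, 162] blob [356.98484848 162.01515152] [ 7  8  9  9 66]
[([201.2, 289.5], 0.48, 113), ([204.5, 302.3], 0.44, 2063)]
[([359.3, 164.6], 0.45, 81)]
pin (array([ 0.54231946, -0.24377191,  0.01556182]), np.float64(46.8125))
(array([ 0.54415491, -0.24358839, -0.0113498 ]), np.float64(20.3125))
(array([ 0.54050871, -0.24420947,  0.01862439]), np.float64(8.75))
```

The fits agree, and heights and sizes check out. The base hinge is at (0.5065,-0.0438) with yaw -0.037. The loose half's bore is at (0.5176,0.2112) with yaw -0.062, so its grip is at (0.579,0.229). Now moving above the grip.

Call:
{"fn": "drive_tool", "kwargs": {
  "plan": [0,0,19,619,-642.5,0,0,0,0,19,619,-642.5,0,0,0,0,19,619,-642.5,0,0,0,0,19,619,-642.5,0,0,0,0,19,619,-642.5,0,0,0,0,19,619,-642.5,0,0,0,0,19,619,-642.5,0,0,0,0,19,619,-642.5,0,0,0,0,19,619,-642.5,0,0,0,0,19,619,-642.5,0,0]
}}

```text
time: 3.65
tcp_pos: [0.452, -0.0033, 0.2313]
tool_rot: [3.141, -0.001, -0.062]
contact_force: [0.1, -1.0, -0.7]
gripper_width: 0.999
grasp_force: 0.0
```

```bash
cat > go.py <<'E'
import sys; from h import *
from scipy.spatial.transform import Rotation as Ro
def go(x,y,z,yaw):
    o=r.get_obs(); R=Ro.from_euler("xyz",o["tool_rot"]); T=Ro.from_euler("xyz",[np.pi,0,yaw])
    print("t",round(o["time"],2),"tcp",np.round(o["tcp_pos"],4),"rpy",np.round(o["tool_rot"],4),"F",np.round(o["contact_force"],1),"w",round(o["gripper_width"],3))
    print("turn",np.round((R.inv()*T).as_rotvec(degrees=True),2),"shift",np.round(R.inv().apply(np.array([x,y,z])-o["tcp_pos"])*1e3,1))
if len(sys.argv)>4: go(*map(float,sys.argv[1:5]))
E
python3 go.py .579 .2294 .12 -.062
```

```text
t 3.65 tcp [ 0.452  -0.0033  0.2313] rpy [ 3.1412e+00 -1.3000e-03 -6.2400e-02] F [ 0.1 -1.  -0.7] w 0.999
turn [ 0.02 -0.08 -0.02] shift [ 112.1 -240.2  111.4]
```

Call:
{"fn": "drive_tool", "kwargs": {
  "plan": [0,0,0,112,-240,0,0,0,0,0,112,-240,0,0,0,0,0,112,-240,0,0,0,0,0,112,-240,60,0,0,0,0,112,-240,111,0,0,0,0,112,-240,111,0,0,0,0,112,-240,111,0,0,0,0,112,-240,111,0]
}}

```text
time: 4.65
tcp_pos: [0.5792, 0.2267, 0.1225]
tool_rot: [-3.14, -0.004, -0.064]
contact_force: [0.8, -0.0, 0.6]
gripper_width: 1.001
grasp_force: 0.0
```

```bash
python3 go.py .579 .2294 .067 -.062
python3 - <<'E'
from h import *
t=cams.grab_frame("top"); s=cams.grab_frame("scene")
a=cv2.resize(t["frame"][100:220,80:240],(400,300),interpolation=cv2.INTER_CUBIC); b=cv2.resize(s["frame"][80:230,250:450],(400,300),interpolation=cv2.INTER_CUBIC)
cv2.imwrite("pics/e.png",np.hstack([a,b]))
E
```

```text
t 4.65 tcp [0.5792 0.2267 0.1225] rpy [-3.1403 -0.0038 -0.0637] F [ 0.8 -0.   0.6] w 1.001
turn [-0.07 -0.22 -0.1 ] shift [-0.6 -2.6 55.5]
```

View pics/e.png

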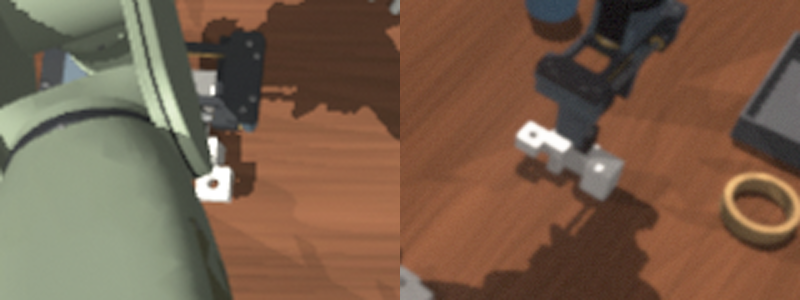

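The gripper stands over the black grip (scene crop (585,135)), clear of the knuckle. Descending and closing with moderate force.

Call:
{"fn": "drive_tool", "kwargs": {
  "plan": [0,0,0,-0.5,-2,30,0,0,0,0,-0.5,-2,54,0,0,0,0,-0.5,-2,54,0,0,0,0,-0.5,-2,54,1,0,0,0,-0.5,-2,54,1,0,0,0,-0.5,-2,54,1,0,0,0,-0.5,-2,54,1,0,0,0,-0.5,-2,54,1,0,0,0,-0.5,-2,54,1,0,0,0,-0.5,-2,54,1],
  "force": 20
}}

```text
time: 6.0
tcp_pos: [0.5777, 0.2293, 0.0659]
tool_rot: [-3.142, 0.0, -0.063]
contact_force: [0.0, 1.6, 1.5]
gripper_width: 0.263
grasp_force: 5.8
```

```bash
python3 go.py .5585 0.002 .068 -.037
```

```text
t 6.0 tcp [0.5777 0.2293 0.0659] rpy [-3.1416  0.     -0.0629] F [0.  1.6 1.5] w 0.263
turn [-0.    0.   -1.48] shift [ -4.9 228.1  -2.1]
```

Grasped at 23.9 mm opening, which matches the 24 mm grip. Sliding toward the bolted half, staged 8 mm short in x and about 12 mm short in y.

Call:
{"fn": "drive_tool", "kwargs": {
  "plan": [0,0,0,0,8,0,1,0,0,-0.5,-1,30,0,1,0,0,-1,-2,60,0,1,0,0,-1.5,-3,95,0,1,0,0,-1.5,-4,130,0,1,0,0,-1.5,-5,165,0,1,0,0,-1.5,-5,200,0,1,0,0,-1.5,-5,225,0,1,0,0,-1.5,-5,242,0,1,0,0,-1.5,-5,242,0,1]
}}

```text
time: 7.25
tcp_pos: [0.5572, -0.0137, 0.0658]
tool_rot: [3.14, 0.001, -0.037]
contact_force: [0.5, -3.7, 1.5]
gripper_width: 0.263
grasp_force: 20.0
```

```bash
python3 go.py .5573 -.018 .066 -.037
python3 - <<'E'
from fit2 import *
t=cams.grab_frame("top"); s=cams.grab_frame("scene")
a=cv2.resize(t["frame"][125:215,200:320],(400,300),interpolation=cv2.INTER_CUBIC); b=cv2.resize(s["frame"][170:290,200:360],(400,300),interpolation=cv2.INTER_CUBIC)
cv2.imwrite("pics/f.png",np.hstack([a,b]))
E
```

```text
t 7.25 tcp [ 0.5572 -0.0137  0.0658] rpy [ 3.1397e+00  5.0000e-04 -3.7200e-02] F [ 0.5 -3.7  1.5] w 0.263
turn [ 0.11  0.03 -0.01] shift [ 0.3  4.3 -0.2]
```

View pics/f.png

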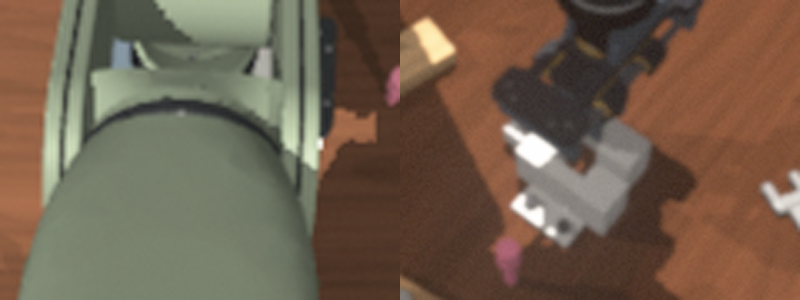

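The arm hides the top view. In the scene view the loose half sits by the bolted one with its slot opposite. Now feeling forward in small steps.

Call:
{"fn": "drive_tool", "kwargs": {
  "plan": [0,0,0,0,2,0,1,0,0,0,0,4,0,1,0,0,0,0,6,0,1,0,0,0,0,7,0,1,0,0,0,0,7,0,1],
  "force": 12
}}

```text
time: 7.98
tcp_pos: [0.5575, -0.0192, 0.0659]
tool_rot: [3.141, -0.0, -0.037]
contact_force: [1.0, 0.5, -1.9]
gripper_width: 0.263
grasp_force: 12.0
```

Call:
{"fn": "drive_tool", "kwargs": {
  "plan": [0,0,0,0,1,0,1,0,0,0,0,2,0,1,0,0,0,0,2,0,1]
}}

```text
time: 8.35
tcp_pos: [0.5572, -0.0212, 0.0659]
tool_rot: [3.141, 0.0, -0.037]
contact_force: [0.4, 0.6, -2.5]
gripper_width: 0.262
grasp_force: 12.0
```

Call:
{"fn": "drive_tool", "kwargs": {
  "plan": [0,0,0,0,1,0,1,0,0,0,0,1,0,1]
}}

```text
time: 8.6
tcp_pos: [0.557, -0.0221, 0.0659]
tool_rot: [3.141, 0.0, -0.037]
contact_force: [0.5, 0.8, -3.1]
gripper_width: 0.26
grasp_force: 12.0
```

Call:
{"fn": "drive_tool", "kwargs": {
  "plan": [0,0,0,0,1,0,1,0,0,0,0,1,0,1]
}}

```text
time: 8.85
tcp_pos: [0.5569, -0.023, 0.0659]
tool_rot: [3.141, 0.0, -0.037]
contact_force: [-0.0, 0.3, -2.9]
gripper_width: 0.264
grasp_force: 12.0
```

Call:
{"fn": "drive_tool", "kwargs": {
  "plan": [0,0,0,0,1,0,1,0,0,0,0,1,0,1]
}}

```text
time: 9.1
tcp_pos: [0.5569, -0.0239, 0.0659]
tool_rot: [-3.142, 0.001, -0.037]
contact_force: [0.1, 1.8, -2.9]
gripper_width: 0.262
grasp_force: 12.0
```

Call:
{"fn": "drive_tool", "kwargs": {
  "plan": [0,0,0,0,1,0,1,0,0,0,0,1,0,1]
}}

```text
time: 9.35
tcp_pos: [0.5568, -0.0241, 0.0659]
tool_rot: [-3.14, 0.001, -0.037]
contact_force: [-0.0, 4.8, -1.7]
gripper_width: 0.263
grasp_force: 12.0
```

Call:
{"fn": "drive_tool", "kwargs": {
  "plan": [0,0,0,0,0.6,0,1,0,0,0,0,0.6,0,1]
}}

```text
time: 9.6
tcp_pos: [0.5568, -0.0241, 0.0659]
tool_rot: [-3.139, 0.001, -0.037]
contact_force: [-0.7, 7.0, -1.2]
gripper_width: 0.264
grasp_force: 12.0
```

Contact at y = -0.0241, as predicted, at 7 N. Next I'll slide along +x to the stop.

Call:
{"fn": "drive_tool", "kwargs": {
  "plan": [0,0,0,1,-0.6,0,1,0,0,0,2.5,-0.6,0,1,0,0,0,4,-0.6,0,1,0,0,0,5,-0.6,0,1,0,0,0,5,-0.6,0,1]
}}

```text
time: 10.22
tcp_pos: [0.5576, -0.024, 0.0662]
tool_rot: [-3.14, 0.01, -0.037]
contact_force: [-9.1, 5.5, 9.0]
gripper_width: 0.266
grasp_force: 12.0
```

Call:
{"fn": "drive_tool", "kwargs": {
  "plan": [0,0,0,1,0,0,1,0,0,0,1,0,0,1]
}}

```text
time: 10.48
tcp_pos: [0.5578, -0.024, 0.0663]
tool_rot: [-3.14, 0.012, -0.037]
contact_force: [-12.1, 4.2, 10.1]
gripper_width: 0.262
grasp_force: 12.0
```

Call:
{"fn": "drive_tool", "kwargs": {
  "plan": [0,0,0,1,0,0,1,0,0,0,1,0,0,1]
}}

```text
time: 10.72
tcp_pos: [0.558, -0.024, 0.0664]
tool_rot: [-3.14, 0.013, -0.037]
contact_force: [-14.0, 6.0, 13.1]
gripper_width: 0.262
grasp_force: 12.0
```

It blocked after under 1 mm, about 7 mm earlier than expected. I'll relieve the push and look.

Call:
{"fn": "drive_tool", "kwargs": {
  "plan": [0,0,0,-4,-1,0,1,0,0,0,-7,-1,0,1,0,0,0,-7,-1,0,1]
}}

```text
time: 11.1
tcp_pos: [0.5574, -0.0239, 0.066]
tool_rot: [-3.141, -0.001, -0.037]
contact_force: [-0.7, 3.0, -3.3]
gripper_width: 0.261
grasp_force: 12.0
```

```bash
python3 go.py .5573 -.018 .066 -.037
python3 - <<'E'
from fit2 import *
s=cams.grab_frame("scene")
im=cv2.resize(s["frame"],None,fx=6,fy=6,interpolation=cv2.INTER_CUBIC); raw=im.copy()
for B,w,c in((base(17.3,32,91),(.5065,-.0438,-.037),(0,0,255)),(loose(17.5),(.4985,-.0435,-.037),(255,0,0))):
    for b in B:
        m=cv2.resize(render(s,[b],*w),None,fx=6,fy=6)>.5
        k,_=cv2.findContours(m.astype(np.uint8),0,2); cv2.drawContours(im,k,-1,c,1)
sl=np.s_[195*6:195*6+540,228*6:228*6+400]
cv2.imwrite("pics/g.png",np.hstack([raw[sl],im[sl]]))
E
```

```text
t 11.1 tcp [ 0.5574 -0.0239  0.066 ] rpy [-3.1415e+00 -7.0000e-04 -3.6600e-02] F [-0.7  3.  -3.3] w 0.261
turn [-0.01 -0.04  0.02] shift [-0.3 -5.9 -0. ]
```

View pics/g.png

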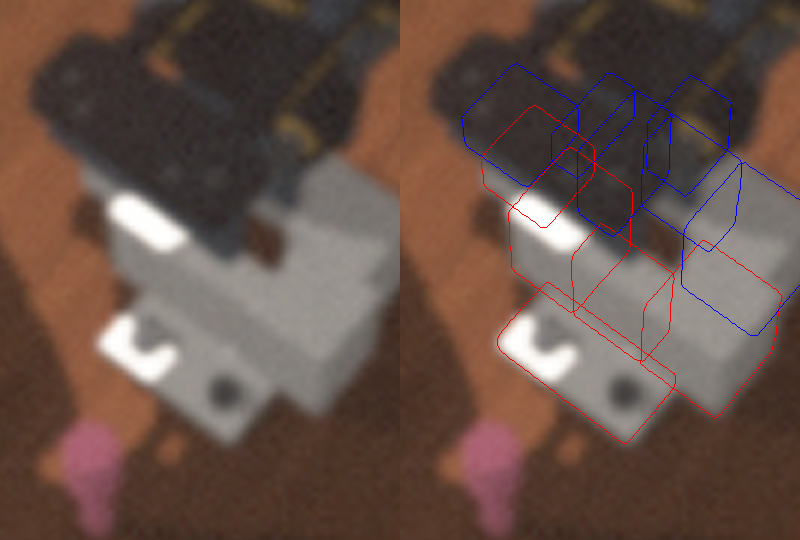

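The gripper body hides the knuckle. I'll release, lift and step aside toward +y to see both halves.

Call:
{"fn": "drive_tool", "kwargs": {
  "plan": [0,0,0,0,0,0,0,0,0,0,0,0,0,0,0,0,0,0,0,0,0,0,0,0,0,0,-30,0,0,0,0,0,-30,-70,0,0,0,0,0,-90,-90,0,0,0,0,0,-150,-90,0,0,0,0,0,-210,-90,0,0,0,0,0,-250,-90,0]
}}

```text
time: 12.28
tcp_pos: [0.5662, 0.2284, 0.1561]
tool_rot: [-3.141, -0.001, -0.035]
contact_force: [0.8, 0.1, 0.9]
gripper_width: 0.999
grasp_force: 0.0
```

Run:
```python
from fit2 import *
t=cams.grab_frame("top"); s=cams.grab_frame("scene")
for q in ("loose_half","upper_bore","half_grip","lower_bore"):
    print(q,[[(np.round(d["uv"],1).tolist(),round(d["confidence"],2)) for d in cams.pinpoint(q,p)[:2]] for p in(s,t)])
a=[]
for p,x,y in((t,230,125),(s,220,180)):
    im=cv2.resize(p["frame"][y:y+100,x:x+100],(400,400),interpolation=cv2.INTER_CUBIC); a.append(im)
cv2.imwrite("pics/i.png",np.hstack(a))
```

```text
loose_half [[([250.5, 224.2], 0.87)], [([267.6, 178.5], 0.84)]]
upper_bore [[([245.9, 213.4], 0.69)], [([270.3, 186.7], 0.87)]]
half_grip [[([274.2, 213.1], 0.74), ([251.4, 226.0], 0.73)], [([263.1, 156.7], 0.76), ([269.8, 182.0], 0.38)]]
lower_bore [[([246.4, 218.1], 0.91)], [([267.1, 183.3], 0.9), ([359.8, 159.8], 0.75)]]
```

View pics/i.png

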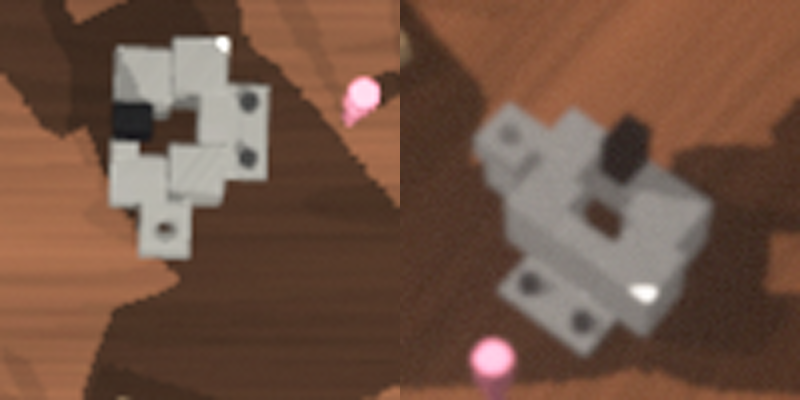

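Top view: the faces touch and yaw is aligned, but the loose half is still a few mm short in x (far ends at crop rows 47 and 38). The hold-up was bench friction, since the tool was pressing down with 13 N. I'll regrip, carry most of its weight, unload the faces and slide +x again.

```bash
python3 go.py .5574 -.0239 .066 -.037
```

```text
t 12.78 tcp [0.5664 0.2247 0.1561] rpy [ 3.1414e+00 -1.0000e-04 -3.8300e-02] F [-0.2 -0.2 -0.8] w 1.0
turn [ 0.01 -0.01 -0.07] shift [  0.5 248.8  90.1]
```

Call:
{"fn": "drive_tool", "kwargs": {
  "plan": [0,0,0,0.5,60,0,0,0,0,0,0.5,120,0,0,0,0,0,0.5,180,0,0,0,0,0,0.5,225,10,0,0,0,0,0.5,248,30,0,0,0,0,0.5,248.5,65,0,0,0,0,0.5,248.5,89,0,0,0,0,0.5,248.5,89,0,0,0,0,0.5,248.5,89,1,0,0,0,0.5,248.5,89,1],
  "force": 25
}}

```text
time: 14.02
tcp_pos: [0.5582, -0.0225, 0.0681]
tool_rot: [3.141, -0.002, -0.037]
contact_force: [0.4, 0.3, 0.1]
gripper_width: 0.814
grasp_force: 0.0
```

Call:
{"fn": "drive_tool", "kwargs": {
  "plan": [0,0,0,0,0,0,1,0,0,0,0,0,0,1,0,0,0,0,0,0,1,0,0,0,0,-1,-0.5,1,0,0,0,0,-2,-1,1,0,0,0,0,-2,-1.5,1,0,0,0,0,-2,-1.5,1]
}}

```text
time: 14.9
tcp_pos: [0.5575, -0.0204, 0.0681]
tool_rot: [-3.142, 0.001, -0.037]
contact_force: [0.5, -0.5, -3.1]
gripper_width: 0.263
grasp_force: 25.0
```

Call:
{"fn": "drive_tool", "kwargs": {
  "plan": [0,0,0,1,0,0,1,0,0,0,2,0,0,1,0,0,0,2,0,0,1]
}}

```text
time: 15.28
tcp_pos: [0.56, -0.0205, 0.0681]
tool_rot: [-3.142, -0.001, -0.037]
contact_force: [0.2, 0.7, -5.0]
gripper_width: 0.26
grasp_force: 25.0
```

Call:
{"fn": "drive_tool", "kwargs": {
  "plan": [0,0,0,1,0,0,1,0,0,0,2,0,0,1,0,0,0,2,0,0,1]
}}

```text
time: 15.65
tcp_pos: [0.5619, -0.0206, 0.0684]
tool_rot: [3.142, -0.0, -0.037]
contact_force: [0.7, 0.5, -4.1]
gripper_width: 0.262
grasp_force: 25.0
```

It now moves freely with the weight carried. Continuing to the stop.

Call:
{"fn": "drive_tool", "kwargs": {
  "plan": [0,0,0,1,0,0,1,0,0,0,1,0,0,1]
}}

```text
time: 15.9
tcp_pos: [0.5628, -0.0207, 0.0684]
tool_rot: [3.141, -0.0, -0.037]
contact_force: [-0.1, -0.5, -4.9]
gripper_width: 0.256
grasp_force: 25.0
```

Call:
{"fn": "drive_tool", "kwargs": {
  "plan": [0,0,0,1,0,0,1,0,0,0,1,0,0,1]
}}

```text
time: 16.15
tcp_pos: [0.5638, -0.0207, 0.0685]
tool_rot: [3.142, -0.0, -0.037]
contact_force: [0.4, -0.3, -4.5]
gripper_width: 0.26
grasp_force: 25.0
```

Call:
{"fn": "drive_tool", "kwargs": {
  "plan": [0,0,0,1,0,0,1,0,0,0,1,0,0,1]
}}

```text
time: 16.4
tcp_pos: [0.5648, -0.0208, 0.0685]
tool_rot: [3.142, -0.0, -0.037]
contact_force: [-0.4, 0.2, -4.2]
gripper_width: 0.265
grasp_force: 25.0
```

Call:
{"fn": "drive_tool", "kwargs": {
  "plan": [0,0,0,1,0,0,1,0,0,0,1,0,0,1]
}}

```text
time: 16.65
tcp_pos: [0.5655, -0.0208, 0.0684]
tool_rot: [3.141, 0.001, -0.037]
contact_force: [-0.9, 0.5, -4.8]
gripper_width: 0.262
grasp_force: 25.0
```

Call:
{"fn": "drive_tool", "kwargs": {
  "plan": [0,0,0,1,0,0,1,0,0,0,1,0,0,1]
}}

```text
time: 16.9
tcp_pos: [0.5656, -0.0208, 0.0682]
tool_rot: [3.141, 0.003, -0.037]
contact_force: [-3.6, 0.9, -3.9]
gripper_width: 0.263
grasp_force: 25.0
```

Call:
{"fn": "drive_tool", "kwargs": {
  "plan": [0,0,0,0.7,0,0,1,0,0,0,0.7,0,0,1]
}}

```text
time: 17.15
tcp_pos: [0.5657, -0.0208, 0.0682]
tool_rot: [3.142, 0.004, -0.037]
contact_force: [-5.8, -0.6, -1.7]
gripper_width: 0.262
grasp_force: 25.0
```

Stop found at x = 0.5656 (0.5651 was predicted). Easing x, then closing in y.

Call:
{"fn": "drive_tool", "kwargs": {
  "plan": [0,0,0,-1,1,0,1,0,0,0,-1,2,0,1,0,0,0,-1,2.5,0,1,0,0,0,-1,2.5,0,1]
}}

```text
time: 17.65
tcp_pos: [0.5656, -0.0226, 0.0681]
tool_rot: [-3.14, 0.002, -0.038]
contact_force: [-3.9, 4.1, -2.8]
gripper_width: 0.26
grasp_force: 25.0
```

Call:
{"fn": "drive_tool", "kwargs": {
  "plan": [0,0,0,0,1,0,1,0,0,0,0,1,0,1]
}}

```text
time: 17.9
tcp_pos: [0.5656, -0.0235, 0.0681]
tool_rot: [-3.14, 0.002, -0.038]
contact_force: [-4.3, 4.0, -3.7]
gripper_width: 0.262
grasp_force: 25.0
```

Call:
{"fn": "drive_tool", "kwargs": {
  "plan": [0,0,0,0,1,0,1,0,0,0,0,1,0,1]
}}

```text
time: 18.15
tcp_pos: [0.5655, -0.024, 0.0682]
tool_rot: [-3.139, 0.002, -0.038]
contact_force: [-5.0, 5.3, -3.5]
gripper_width: 0.26
grasp_force: 25.0
```

Call:
{"fn": "drive_tool", "kwargs": {
  "plan": [0,0,0,0,1,0.5,1,0,0,0,0,1.5,1,1,0,0,0,0,1.5,1.5,1,0,0,0,0,1.5,1.5,1],
  "force": 10
}}

```text
time: 18.65
tcp_pos: [0.5655, -0.0242, 0.0682]
tool_rot: [-3.137, 0.001, -0.037]
contact_force: [-7.9, 10.2, 5.6]
gripper_width: 0.26
grasp_force: 10.0
```

Call:
{"fn": "drive_tool", "kwargs": {
  "plan": [0,0,0,1,0,0,1,0,0,0,2,0,0,1,0,0,0,2,0,0,1],
  "force": 5
}}

```text
time: 19.02
tcp_pos: [0.5675, -0.0243, 0.0677]
tool_rot: [-3.137, 0.001, -0.037]
contact_force: [-6.2, 10.1, 3.3]
gripper_width: 0.261
grasp_force: 5.0
```

It's seated: the tool slipped in the soft grip while the half stayed put. Ease off, open and rise, then swing toward the pin side and check.

Call:
{"fn": "drive_tool", "kwargs": {
  "plan": [0,0,0,-2,-1.5,0,1,0,0,0,-2,-1.5,0,1,0,0,0,-2,-1.5,0,0,0,0,0,-2,-1.5,0,0,0,0,0,-2,-1.5,0,0,0,0,0,-2,-1.5,-40,0,0,0,0,-2,-1.5,-80,0,0,0,0,-10,60,-90,0.3,0,0,0,-16,120,-90,0.3,0,0,0,-20,180,-90,0.5]
}}

```text
time: 20.27
tcp_pos: [0.5416, -0.2081, 0.1576]
tool_rot: [3.14, -0.002, -0.036]
contact_force: [0.8, 0.7, 0.4]
gripper_width: 0.623
grasp_force: 0.0
```

Call:
{"fn": "drive_tool", "kwargs": {
  "plan": [0,0,-3,0,28,0,0.55,0,0,-5,0,28,0,0.55,0,0,-7,0,28,0,0.55]
}}

```text
time: 20.65
tcp_pos: [0.5406, -0.2335, 0.1569]
tool_rot: [-3.141, 0.0, 0.087]
contact_force: [0.6, -0.2, -0.3]
gripper_width: 0.453
grasp_force: 0.0
```

```bash
python3 go.py .5423 -.2438 .14 .09
python3 - <<'E'
from fit2 import *
t=cams.grab_frame("top"); s=cams.grab_frame("scene")
def cl(a,b,D): return base(D,32,91)
def both(x,y,th): # loose pose relative in base frame
    out=[]; c,sn=np.cos(th),np.sin(th)
    for b in loose(17.5): out.append(b@np.array([[c,-sn,0],[sn,c,0],[0,0,1]]).T+np.array([x,y,0])/1e3)
    return base(17.3,32,91)+out
for p,uv in((s,[258,235]),(t,[275,165])):
    try:
        m=np.maximum(near("loose_half",p,uv)>.4,near("base_half",p,uv)>.4).astype(float); 
        w,c=fitp([(p,m)],lambda a,b,h:both(a,b,h/100),[.5065,-.0438,-.037],[0,0,0]); print(np.round(w,4),c,m.sum())
    except Exception as e: print(e)
a=[]
for p,x,y in((t,230,125),(s,220,180)):
    a.append(cv2.resize(p["frame"][y:y+100,x:x+100],(400,400),interpolation=cv2.INTER_CUBIC))
cv2.imwrite("pics/j.png",np.hstack(a))
E
```

```text
t 20.65 tcp [ 0.5406 -0.2335  0.1569] rpy [-3.1413  0.      0.0872] F [ 0.6 -0.2 -0.3] w 0.453
turn [-0.02  0.   -0.16] shift [ 0.8 10.4 16.9]
[ 0.5075 -0.0441 -0.0195 -0.7351  1.1736 -2.0774] 88.0625 2357.0
[ 0.5055 -0.0445 -0.0381 -0.6289  0.1472 -0.0575] 145.9375 1382.0
```

View pics/j.png

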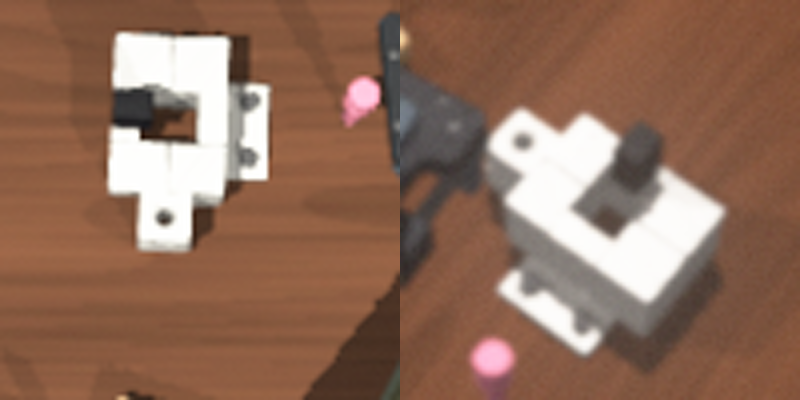

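The clamp is closed: far ends are flush at row 35, the seam is tight, and the bore shows at crop (164,217). Now I'll descend on the middle rack pin, with the fingers clear of the head's underside.

Call:
{"fn": "drive_tool", "kwargs": {
  "plan": [0,0,0,1,10,0,0.55,0,0,0,1,10.5,20,0.55,0,0,0,1,10.5,50,0.55,0,0,0,1,10.5,74,0.55,0,0,0,1,10.5,75,0.55,0,0,0,1,10.5,75,0.9,0,0,0,1,10.5,75,1,0,0,0,1,10.5,75,1,0,0,0,1,10.5,75,1],
  "force": 25
}}

```text
time: 22.08
tcp_pos: [0.5431, -0.2447, 0.0829]
tool_rot: [3.14, -0.002, 0.086]
contact_force: [0.5, -0.2, 3.5]
gripper_width: 0.187
grasp_force: 25.0
```

Call:
{"fn": "drive_tool", "kwargs": {
  "plan": [0,0,0,0,0,0,1,0,0,0,0,0,0,1],
  "force": 30
}}

```text
time: 22.32
tcp_pos: [0.5431, -0.2447, 0.0828]
tool_rot: [3.14, -0.002, 0.086]
contact_force: [0.6, -0.4, 5.4]
gripper_width: 0.187
grasp_force: 30.0
```

Gripped at 17 mm opening, consistent with the ribbed head. Lifting straight out and carrying it over the bore.

Call:
{"fn": "drive_tool", "kwargs": {
  "plan": [0,0,0,0,0,-15,1,0,0,0,0,0,-40,1,0,0,0,0,0,-75,1,0,0,0,-4,-40,-76,1,0,0,0,-8,-90,-76,1,0,0,0,-13,-140,-76,1,0,0,0,-17,-185,-76,1,0,0,0,-18.4,-203,-70,1,0,0,0,-18.4,-203,-60,1,0,0,0,-18.4,-203,-60,1]
}}

```text
time: 23.58
tcp_pos: [0.5064, -0.0447, 0.1408]
tool_rot: [3.141, 0.002, 0.085]
contact_force: [-0.3, -0.1, -1.1]
gripper_width: 0.184
grasp_force: 30.0
```

```bash
python3 go.py .5073 -.044 .124 .086
python3 - <<'E'
from fit2 import *
t=cams.grab_frame("top"); s=cams.grab_frame("scene")
o=r.get_obs()["tcp_pos"]
for q in("hinge_pin","pin_tip","upper_bore"):
    print(q,[[(np.round(d["uv"],1).tolist(),round(d["confidence"],2)) for d in cams.pinpoint(q,p)[:4]] for p in(s,t)])
print("expect bore s",proj(s,[.5065,-.0438,.046]),"tip s",proj(s,[.5065,-.0438,o[2]-.068]))
cv2.imwrite("pics/k.png",cv2.resize(s["frame"][160:260,200:320],(720,600),interpolation=cv2.INTER_CUBIC))
E
```

```text
t 23.57 tcp [ 0.5064 -0.0447  0.1408] rpy [3.1413e+00 2.3000e-03 8.4900e-02] F [-0.3 -0.1 -1.1] w 0.184
turn [ 0.02  0.13 -0.06] shift [ 1.  -0.6 16.8]
hinge_pin [[([189.5, 348.0], 0.66), ([165.3, 328.7], 0.65), ([251.6, 204.4], 0.49), ([242.2, 277.1], 0.43)], [([383.8, 181.5], 0.62), ([316.8, 152.0], 0.59), ([380.8, 152.8], 0.49)]]
pin_tip [[([191.9, 347.7], 0.66), ([165.5, 324.4], 0.6), ([245.4, 282.7], 0.54), ([252.4, 208.1], 0.51)], [([381.6, 151.6], 0.59), ([380.6, 183.6], 0.48)]]
upper_bore [[([253.2, 212.2], 0.93)], [([273.9, 179.8], 0.56)]]
expect bore s [250.33226963 215.03304734] tip s [250.09913313 208.39537347]
```

View pics/k.png

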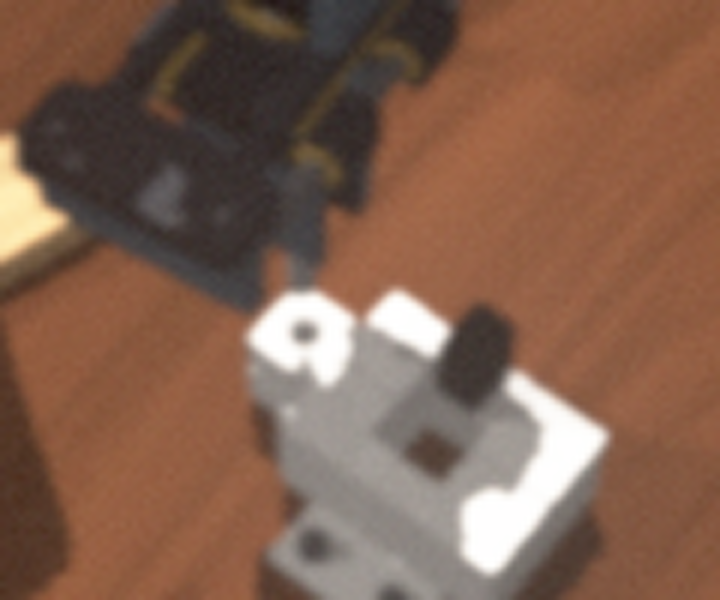

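Bore at crop (304,331) and pin tip at about (303,287) are in the same column, and both match the expected projections. Lowering.

Call:
{"fn": "drive_tool", "kwargs": {
  "plan": [0,0,0,0,0,10,1,0,0,0,0,0,20,1,0,0,0,0,0,20,1]
}}

```text
time: 24.35
tcp_pos: [0.5059, -0.0435, 0.1206]
tool_rot: [-3.141, 0.003, 0.086]
contact_force: [-0.3, 0.1, -1.6]
gripper_width: 0.185
grasp_force: 30.0
```

Call:
{"fn": "drive_tool", "kwargs": {
  "plan": [0,0,0,0,0,2,1,0,0,0,0,0,4,1,0,0,0,0,0,6,1]
}}

```text
time: 24.72
tcp_pos: [0.5069, -0.0437, 0.116]
tool_rot: [3.141, -0.0, 0.086]
contact_force: [-1.2, 0.4, 0.0]
gripper_width: 0.187
grasp_force: 30.0
```

Call:
{"fn": "drive_tool", "kwargs": {
  "plan": [0,0,0,0,0,2,1,0,0,0,0,0,3,1,0,0,0,0,0,3,1]
}}

```text
time: 25.1
tcp_pos: [0.5068, -0.0437, 0.1129]
tool_rot: [3.142, 0.0, 0.086]
contact_force: [0.1, -0.2, -0.4]
gripper_width: 0.183
grasp_force: 30.0
```

Call:
{"fn": "drive_tool", "kwargs": {
  "plan": [0,0,0,0,0,2,1,0,0,0,0,0,3,1,0,0,0,0,0,3,1]
}}

```text
time: 25.48
tcp_pos: [0.5069, -0.0438, 0.1099]
tool_rot: [3.141, -0.0, 0.086]
contact_force: [-0.4, 0.0, -0.8]
gripper_width: 0.187
grasp_force: 30.0
```

The tip is in the bore with no load. Continuing in modest steps.

Call:
{"fn": "drive_tool", "kwargs": {
  "plan": [0,0,0,0,0,2,1,0,0,0,0,0,4,1,0,0,0,0,0,5,1,0,0,0,0,0,5,1]
}}

```text
time: 25.98
tcp_pos: [0.5068, -0.0438, 0.1048]
tool_rot: [3.141, -0.0, 0.086]
contact_force: [1.0, -1.1, -1.3]
gripper_width: 0.186
grasp_force: 30.0
```

Call:
{"fn": "drive_tool", "kwargs": {
  "plan": [0,0,0,0,0,2,1,0,0,0,0,0,4,1,0,0,0,0,0,5,1,0,0,0,0,0,5,1]
}}

```text
time: 26.48
tcp_pos: [0.5068, -0.0437, 0.0998]
tool_rot: [3.142, 0.0, 0.085]
contact_force: [0.3, -0.9, -0.4]
gripper_width: 0.188
grasp_force: 30.0
```

Call:
{"fn": "drive_tool", "kwargs": {
  "plan": [0,0,0,0,0,2,1,0,0,0,0,0,4,1,0,0,0,0,0,5,1,0,0,0,0,0,5,1]
}}

```text
time: 26.98
tcp_pos: [0.5067, -0.0437, 0.0947]
tool_rot: [3.142, 0.0, 0.086]
contact_force: [0.0, -0.6, -1.3]
gripper_width: 0.192
grasp_force: 30.0
```

Call:
{"fn": "drive_tool", "kwargs": {
  "plan": [0,0,0,0,0,2,1,0,0,0,0,0,4,1,0,0,0,0,0,4,1],
  "force": 45
}}

```text
time: 27.35
tcp_pos: [0.5067, -0.0437, 0.0907]
tool_rot: [3.142, 0.0, 0.086]
contact_force: [0.9, -0.8, -1.5]
gripper_width: 0.182
grasp_force: 44.9
```

Call:
{"fn": "drive_tool", "kwargs": {
  "plan": [0,0,0,0,0,2,1,0,0,0,0,0,4,1,0,0,0,0,0,4,1]
}}

```text
time: 27.72
tcp_pos: [0.5067, -0.0438, 0.0867]
tool_rot: [3.141, 0.0, 0.086]
contact_force: [-0.0, -1.6, -1.9]
gripper_width: 0.187
grasp_force: 44.9
```

Call:
{"fn": "drive_tool", "kwargs": {
  "plan": [0,0,0,0,0,2,1,0,0,0,0,0,3,1,0,0,0,0,0,3,1]
}}

```text
time: 28.1
tcp_pos: [0.5068, -0.0438, 0.0839]
tool_rot: [3.141, -0.0, 0.086]
contact_force: [0.1, -2.8, -0.9]
gripper_width: 0.186
grasp_force: 44.9
```

Tip at about 16 mm. The sprung cheeks come next.

Call:
{"fn": "drive_tool", "kwargs": {
  "plan": [0,0,0,0,0,1.5,1,0,0,0,0,0,3,1,0,0,0,0,0,3,1]
}}

```text
time: 28.48
tcp_pos: [0.507, -0.0441, 0.0811]
tool_rot: [3.141, -0.0, 0.086]
contact_force: [0.3, -4.1, 2.0]
gripper_width: 0.188
grasp_force: 45.0
```

Call:
{"fn": "drive_tool", "kwargs": {
  "plan": [0,0,0,0,0,1.5,1,0,0,0,0,0,2.5,1,0,0,0,0,0,2.5,1]
}}

```text
time: 28.85
tcp_pos: [0.5073, -0.0444, 0.079]
tool_rot: [3.14, -0.001, 0.086]
contact_force: [-0.4, -5.4, 5.4]
gripper_width: 0.184
grasp_force: 45.0
```

Call:
{"fn": "drive_tool", "kwargs": {
  "plan": [0,0,0,0,0,1.5,1,0,0,0,0,0,2,1,0,0,0,0,0,2,1]
}}

```text
time: 29.22
tcp_pos: [0.5074, -0.0443, 0.0771]
tool_rot: [3.14, -0.002, 0.086]
contact_force: [-0.6, -3.7, 5.4]
gripper_width: 0.184
grasp_force: 45.0
```

Call:
{"fn": "drive_tool", "kwargs": {
  "plan": [0,0,0,0,0,1.5,1,0,0,0,0,0,2.5,1,0,0,0,0,0,2.5,1]
}}

```text
time: 29.6
tcp_pos: [0.5073, -0.0443, 0.0744]
tool_rot: [3.14, -0.001, 0.086]
contact_force: [0.3, -5.4, 4.3]
gripper_width: 0.181
grasp_force: 45.0
```

Call:
{"fn": "drive_tool", "kwargs": {
  "plan": [0,0,0,0,0,1.5,1,0,0,0,0,0,2.5,1,0,0,0,0,0,2.5,1]
}}

```text
time: 29.98
tcp_pos: [0.5073, -0.0442, 0.0718]
tool_rot: [3.14, -0.001, 0.086]
contact_force: [0.0, -4.9, 4.6]
gripper_width: 0.181
grasp_force: 45.0
```

Call:
{"fn": "drive_tool", "kwargs": {
  "plan": [0,0,0,0,0,1,1,0,0,0,0,0,2,1,0,0,0,0,0,2,1]
}}

```text
time: 30.35
tcp_pos: [0.5073, -0.0443, 0.0701]
tool_rot: [3.14, -0.001, 0.086]
contact_force: [-1.0, -5.3, 7.4]
gripper_width: 0.184
grasp_force: 45.0
```

Call:
{"fn": "drive_tool", "kwargs": {
  "plan": [0,0,0,0,0,1,1,0,0,0,0,0,2,1,0,0,0,0,0,2,1]
}}

```text
time: 30.72
tcp_pos: [0.5071, -0.0444, 0.0698]
tool_rot: [3.14, -0.001, 0.086]
contact_force: [-5.1, -6.5, 19.2]
gripper_width: 0.185
grasp_force: 45.0
```

Call:
{"fn": "drive_tool", "kwargs": {
  "plan": [0,0,0,0,0,1,1,0,0,0,0,0,1.5,1,0,0,0,0,0,1.5,1]
}}

```text
time: 31.1
tcp_pos: [0.5067, -0.0445, 0.0692]
tool_rot: [3.14, -0.001, 0.086]
contact_force: [-8.0, -5.4, 28.6]
gripper_width: 0.184
grasp_force: 45.0
```

Hard stop at tcp z = 0.0698, where the head should be home (0.070). Easing off, opening, rising and checking.

Call:
{"fn": "drive_tool", "kwargs": {
  "plan": [0,0,0,0,0,-2.5,1,0,0,0,0,0,-3.5,1,0,0,0,0,0,-3.5,0.4,0,0,0,0,0,-3.5,0.4,0,0,0,0,0,-3.5,0.4,0,0,0,0,0,-30,0.4,0,0,0,0,0,-80,0.4,0,0,0,0,60,-100,0.4,0,0,0,0,120,-110,0.4,0,0,0,0,180,-110,0.4]
}}

```text
time: 32.35
tcp_pos: [0.5228, -0.2245, 0.1771]
tool_rot: [3.141, -0.002, 0.086]
contact_force: [1.1, 0.6, 0.3]
gripper_width: 0.602
grasp_force: 0.0
```

Call:
{"fn": "drive_tool", "kwargs": {
  "plan": [0,0,0,0,40,0,0.4,0,0,0,0,40,0,0.4,0,0,0,0,40,0,0.4]
}}

```text
time: 32.72
tcp_pos: [0.5252, -0.262, 0.1754]
tool_rot: [-3.14, 0.001, 0.085]
contact_force: [0.1, 0.2, -0.6]
gripper_width: 0.598
grasp_force: 0.0
```

```bash
python3 go.py .5073 -.044 .1 .086
python3 - <<'E'
from fit2 import *
t=cams.grab_frame("top"); s=cams.grab_frame("scene")
a=np.linspace(0,2*np.pi,24)
ims=[]
for p,x,y in((t,235,130),(s,220,180)):
    F=8 if p is t else 5; n=400//F; im=cv2.resize(p["frame"][y:y+n,x:x+n] if 0 else p["frame"][y:y+80,x:x+80],(400,400),interpolation=cv2.INTER_CUBIC)
    for z,R in((.072,.009),(.046,.009)):
        uv=np.array([proj(p,[.5065+R*np.cos(b),-.0438+R*np.sin(b),z]) for b in a]); q=((uv-[x,y]+.5)*5-.5).round().astype(np.int32)
        cv2.polylines(im,[q],True,(0,0,255) if z>.05 else (255,0,0),1)
    ims.append(im)
cv2.imwrite("pics/l.png",np.hstack(ims))
E
```

```text
t 32.73 tcp [ 0.5252 -0.262   0.1754] rpy [-3.1401e+00  1.0000e-03  8.5400e-02] F [ 0.1  0.2 -0.6] w 0.598
turn [-0.09  0.06 -0.03] shift [   0.8 -218.6   75.8]
```

View pics/l.png

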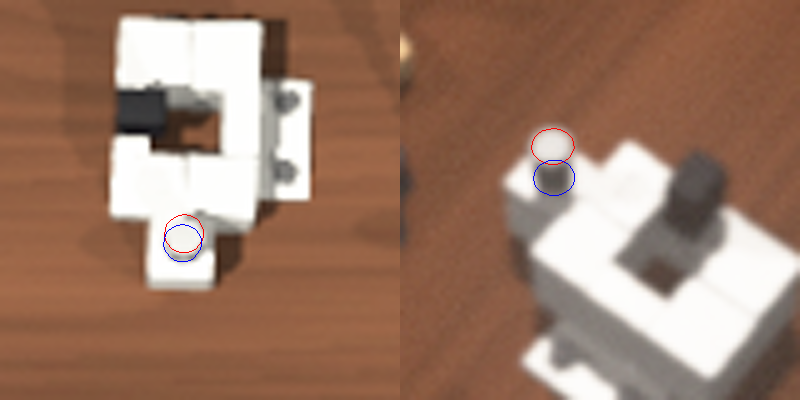

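Clamp closed, pin upright, and its head top (crop right (553,143)) sits at the expected home circle within a pixel. As a check I'll press gently on the head with closed fingertips and feel its height.

Call:
{"fn": "drive_tool", "kwargs": {
  "plan": [0,0,0,0,-60,0,1,0,0,0,0,-120,0,1,0,0,0,0,-180,0,1,0,0,0,0.8,-218.6,20,1,0,0,0,0.8,-218.6,50,1,0,0,0,0.8,-218.6,76,1,0,0,0,0.8,-218.6,80,1,0,0,0,0.8,-218.6,80,1]
}}

```text
time: 33.83
tcp_pos: [0.5079, -0.0445, 0.0965]
tool_rot: [3.141, -0.001, 0.086]
contact_force: [0.1, 0.4, 0.5]
gripper_width: 0.005
grasp_force: 0.0
```

Call:
{"fn": "drive_tool", "kwargs": {
  "plan": [0,0,0,0,0,2,1,0,0,0,0,0,4,1,0,0,0,0,0,5,1,0,0,0,0,0,5,1]
}}

```text
time: 34.33
tcp_pos: [0.5077, -0.0451, 0.091]
tool_rot: [3.142, -0.0, 0.085]
contact_force: [-1.0, 0.5, -0.1]
gripper_width: 0.004
grasp_force: 0.0
```

Call:
{"fn": "drive_tool", "kwargs": {
  "plan": [0,0,0,0,0,1,1,0,0,0,0,0,1.5,1,0,0,0,0,0,1.5,1]
}}

```text
time: 34.7
tcp_pos: [0.5077, -0.045, 0.0894]
tool_rot: [3.142, 0.0, 0.085]
contact_force: [0.0, -0.5, -0.5]
gripper_width: 0.004
grasp_force: 0.0
```

Call:
{"fn": "drive_tool", "kwargs": {
  "plan": [0,0,0,0,0,1,1,0,0,0,0,0,1,1]
}}

```text
time: 34.95
tcp_pos: [0.5079, -0.0451, 0.0888]
tool_rot: [3.141, -0.0, 0.086]
contact_force: [-0.9, -0.4, 2.7]
gripper_width: 0.004
grasp_force: 1.6
```

Call:
{"fn": "drive_tool", "kwargs": {
  "plan": [0,0,0,0,0,1,1,0,0,0,0,0,1,1]
}}

```text
time: 35.2
tcp_pos: [0.508, -0.0452, 0.0886]
tool_rot: [3.141, -0.001, 0.086]
contact_force: [-1.5, -0.3, 10.2]
gripper_width: 0.005
grasp_force: 4.9
```

Call:
{"fn": "drive_tool", "kwargs": {
  "plan": [0,0,0,0,0,1,1,0,0,0,0,0,1,1]
}}

```text
time: 35.45
tcp_pos: [0.508, -0.0453, 0.0885]
tool_rot: [3.141, -0.001, 0.086]
contact_force: [-4.4, -1.2, 17.4]
gripper_width: 0.003
grasp_force: 8.1
```

The head top is felt at 71.8 mm (72 mm is home) and stays firm at 17 N. Retreating and handing in.

Call:
{"fn": "drive_tool", "kwargs": {
  "plan": [0,0,0,0,0,-4,1,0,0,0,0,0,-20,1,0,0,0,0,0,-60,1,0,0,0,0,0,-100,1,0,0,0,0,0,-110,1,0,0,0,0,0,-110,1]
}}

```text
time: 36.2
tcp_pos: [0.5076, -0.045, 0.1961]
tool_rot: [3.142, 0.0, 0.086]
contact_force: [-0.2, -0.0, 0.4]
gripper_width: 0.004
grasp_force: 0.0
```

```bash
python3 -c "
from workcell import r,workorder
o=r.get_obs(); print(o['tcp_pos'],o['contact_force']); print(workorder.sign_off())"
```

```text
[ 0.50755095 -0.04495549  0.19609029] [-0.20724863 -0.01210515  0.42191774]
the job is handed in; nothing more can be done
None
```

The clamp is closed and the ribbed-head pin is pushed fully home (head top felt at 71.8 mm, 72 mm expected); I handed the job in at about 36 s with the arm clear and nothing else touched, but sign-off returned no verdict.

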